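Kit the post feet and roll the tote to dispatch

ROBOT

A 6-joint arm with a two-finger parallel gripper is mounted at the origin on the work surface. World frame = base frame: x ahead of the robot, y to its left, z up, the work surface at z = 0. Lengths are in m, angles in degrees, forces in N, time in s.
With the tool pointing down it reaches from about 0.375 to 0.9 m from the base axis. Payload 3.1 kg.
Tool frame: the origin (TCP) lies midway between the tips of the shut fingers; the grasp point (between the pads) lies 19 mm behind it; z points along the fingers, y is the line along which they close (so a half turn about z gives the same grasp; the last joint's range is limited). The gripper opens to 87 mm and grips with 3 to 60 N. Pads are 19 mm wide; open, the fingers measure 117 mm over their backs; the gripper's body (75 mm by 190 mm) begins 51 mm behind the grasp point.
Start: joints at [-87.405, 30.224, 82.088, -0, 67.689, -10.227], TCP at [0.139, -0.609, 0.223] pointing down, gripper open.
Joint ranges: [-176.69, 176.69], [-43.24, 126.21], [12.49, 139.97], [-82, 262], [0, 151.66], [-163.58, 163.58]. Speed limits (degrees/s): [159.86, 159.86, 180, 180, 180, 180].

INTERFACE

Orientations are given as [roll, pitch, yaw] about the fixed x, y, z axes, in that order (R = Rz(yaw) Ry(pitch) Rx(roll)).
In Python, from rig import sensors, get_image, bot, models gives the robot as it stands.
- The arm moves only by the shell command python3 -m pendant 'ROWS' [FORCE]. ROWS is text: rows parted by semicolons, each of 5 numbers parted by spaces: the finger opening in mm, from 0 to 87, then the shift along the tool's x, y, z in units of 30 mm (1.0 is 30 mm), then the turn about the tool's z in units of 6 degrees (1.0 is 6 degrees). In form: jaw tx ty tz spin; .... A call has 1 to 10 rows; each row is the pose to reach, as a shift and turn from the pose commanded when the call began, along the tool's axes at that moment; what a row does not reach only later rows make up. A row lasts 1/12 s, in which the tool goes at most 41.7 mm and 7.16 degrees, less where a joint would pass 70% of its speed; a pose out of reach is approached as far as the arm can. A call with a gripper value outside its range is refused whole. The fingers move at their own pace and stop on an object; FORCE is the grip in N (left out, the last holds). Time passes only in rows, so rows that repeat a pose let the fingers close. It gives the time, the measured TCP pose, the force, the opening and the grip force at its end, in the units of the state.
- sensors.read_state(): the state, without advancing time (a new reading comes with each control period).
- get_image(name): name is "scene" or "side" or "wrist"; returns a dict with "frame" (480x640x3 uint8, red, green, blue), "z_map" (480x640 float32, m along the optical axis (not along the pixel's ray), 0 where there is no reading), "fx", "fy", "cx", "cy" (pixels), "distortion" ([k1, k2, p1, p2, k3] as OpenCV has them; the pictures are not rectified), "rvec" (rotation vector, rad) and "tvec" (3), from world to camera coordinates, as OpenCV has them; the wrist camera has in their place "hand_eye" (4x4, takes a point from camera to tool coordinates, whose origin is the TCP and whose axes are the flange's). Camera axes: x right, y down, z forward; pixel columns grow to the right and rows downward; lengths in m; the calibration is good to about 2 mm. A picture is of the moment at which its call begins: read the wrist's pose just before it.
- bot.close_job(): hands the job in; it is judged then, once.
Trained networks look in a picture, given as the dict that the camera call returned (one of the last four; its "shot" number tells which), for a name from the list of things; names that differ only in an ending like _2 or _b are one class to them, and where a whole thing is asked for, a point or a joint stands for the part that bears it (a point fixed in the world has none). Each returns a list of dicts, best first, with "p" (0 to 1); they miss things now and then, are a little off and sometimes report something else, mostly with a low value. They report only what shows in the picture. A call takes as long as a camera call. They do not tell look-alikes from the thing itself.
- models.boxes_of(name, picture): "box" ([left, top, right, bottom] in pixels, round what is visible of it).
- models.regions_of(name, picture): "pixels" (480x640 bool, what is visible of it) and "box" ([left, top, right, bottom] in pixels, round what is visible of it).
- models.spot_point(name, picture): "point" ([column, row] in pixels: a listed point, or the origin of a listed thing).
The state is a dict: "time_s": time; "joints": joint angles; "joint_vel": joint speeds; "joint_efforts": joint torques, N m; "position": TCP position; "tool_rot": TCP orientation; "ft_force": force on the tool from outside, world axes, zero at the start; "ft_torque": the same for the moment, N m; "grip_width": finger opening in m; "gripper_force": force on a finger pad.
Only numpy, scipy, OpenCV 4.12 (cv2) and the standard library are available. Lean on these libraries where they do the work, as an engineer would, in place of code of your own. Each camera call takes 0.05 s, during which the arm holds its last target. There are 200 camera calls.

TASK

Stand every post foot that is on the bench upright in the steel tote, one to a compartment, while the wooden chock bar still lies across the roller track and holds the tote back. Then lift the chock bar away and set it down flat on the bench, grip upwards, clear of the track and the board, and roll the loaded tote along the rollers, without lifting it, over the sprung latch until it is against the end stop and the latch has come up behind it; then lift it off by its handle and set it down gently, square and in the middle of the plywood board, the feet still standing in it. Leave the hammer, the can and the steel offcut alone.

Things in the scene. Friction and masses are not known exactly. Their poses are not given: they have to be found in the camera images.
- track: grey roller track fixed to the bench, 438 x 202 mm: free-turning steel rollers (24 mm dia, 34 mm apart) between two side guides. Origin: on the bench, on its centre line; y = direction of travel, towards the end stop; z up. Roller tops at z = 55 mm, guide tops 70 mm (4 mm of play beside the tote each side). End stop face at y = +196 mm, its top at z = 80; rear stop face at y = -222 mm
- track_home (a point): where the tote's origin is when the tote is against the end stop: track x = 0, y = +119 mm, z = 55 mm
- pawl (a joint): angle of the brass sprung latch in mid track: 0 = up, about 0.3 = pressed down by the tote passing over it (rad). It is a ramp rising towards the end stop, its tip 11 mm above the roller tops. The tote presses it down on the way to the end stop (1 to 3 N along the track); it springs up behind the tote when that is within 9 mm of the end stop, and blocks its return
- pawl_tip (a point): upper edge of the latch's tip, at track y = +32 mm when up
- tote: dark steel open tote, 178 mm (x) by 154 mm (y), walls 45 mm high, walls and floor 3 mm thick; 0.35 kg empty, rolls at a touch. Starts on the rollers near the rear stop, its y along the track's y. Origin: centre of its underside. Dividers (28 mm high) on its middle lines make four compartments of 84 (x) by 72 (y) mm, centres at x = +-44, y = +-38 mm. A fixed bar handle runs along y over the middle
- tote_handle (a point): centre of the tote's handle bar, 118 mm above the tote's underside: the bar is 14 mm wide (x), 14 mm high, 150 mm long (y), black rubber, held by a post at each end of the tote (y = +-75 mm); the tops of feet standing in the tote are at 93 mm
- foot0: aluminium post foot: a 56 x 56 x 8 mm square plate with an upright round tube, 34 mm outside diameter, on its middle; 90 mm tall in all, about 0.12 kg. Origin: centre of the plate's underside; z up along the tube, x and y square to the plate's edges. All feet are alike; None from the start means this one is absent today
- foot1: aluminium post foot: a 56 x 56 x 8 mm square plate with an upright round tube, 34 mm outside diameter, on its middle; 90 mm tall in all, about 0.12 kg. Origin: centre of the plate's underside; z up along the tube, x and y square to the plate's edges. All feet are alike; None from the start means this one is absent today
- foot2: aluminium post foot: a 56 x 56 x 8 mm square plate with an upright round tube, 34 mm outside diameter, on its middle; 90 mm tall in all, about 0.12 kg. Origin: centre of the plate's underside; z up along the tube, x and y square to the plate's edges. All feet are alike; None from the start means this one is absent today
- foot3: aluminium post foot: a 56 x 56 x 8 mm square plate with an upright round tube, 34 mm outside diameter, on its middle; 90 mm tall in all, about 0.12 kg. Origin: centre of the plate's underside; z up along the tube, x and y square to the plate's edges. All feet are alike; None from the start means this one is absent today
- board: plywood board lying fixed on the bench beyond the end stop, 250 mm (x) by 230 mm (y), 12 mm thick. Origin: centre of its underside
- board_top (a point): centre of the board's upper face, 12 mm above the bench
- chock: wooden bar laid across the track's two guides just in front of the tote so that it cannot roll off: 225 mm (x) by 40 mm (y) by 24 mm (z), with an upright square grip, 22 x 22 mm, on its middle; 89 mm tall in all, 0.14 kg, loose. Origin: centre of its underside, at first 70 mm above the bench
- chock_mid (a point): centre of the bar itself, in the foot of its grip, 12 mm above its underside
- hammer: loose hammer, 280 mm long, lying beyond the board, to be left alone
- can: grey can, 66 mm dia, 170 mm tall, right of the track, to be left alone
- offcut: steel bar offcut 40 x 160 x 40 mm behind the track, to be left alone
Not all that is in view belongs to the job. Of the things shaped like the tote, the steel one is meant.

How it is judged:
By the outcome, as a careful person would: the job done as asked, in the order asked, and still so for the second after the job is handed in, with the robot touching nothing.
Of foot0, foot1, foot2, foot3 only 2 to 4 are there at a start; the rules pass over those that are not, and their reading is None.
At some moment in a run one of foot0, foot1, foot2, foot3 may be knocked a few centimetres aside while the robot is not near it.
It also fails if it takes over 210 s, if anything falls off the work surface, if the arm or the gripper's body presses on something with over 40 N, if the wrist force passes 120 N, or if a joint passes its speed limit or range.

## Working session

There is one attempt and no reset: what is moved stays moved. The work goes in short steps, Python scripts to look and compute and a shell command to move; the robot and the scene stay as the last step left them, time stands still between calls to the robot, and variables do not carry over. Pictures are saved under pics/ and viewed, at most 14 in all, crops included, and the job is handed in when it is done.

```bash
mkdir -p pics; ls; cat > h.py <<'E'
import numpy as np, cv2
from rig import sensors,get_image,bot,models
from scipy.spatial.transform import Rotation as R
def st(): return sensors.read_state()
def T_tool(s=None):
    s=s or st(); T=np.eye(4)
    T[:3,:3]=R.from_euler('xyz',s['tool_rot'],degrees=True).as_matrix(); T[:3,3]=s['position']; return T
def shot(name):
    s=st(); im=get_image(name)
    if name=='wrist': im['c2w']=T_tool(s)@np.array(im['hand_eye'])
    else:
        M=np.eye(4); M[:3,:3]=cv2.Rodrigues(np.array(im['rvec'],float))[0]; M[:3,3]=np.ravel(im['tvec']); im['c2w']=np.linalg.inv(M)
    im['K']=np.array([[im['fx'],0,im['cx']],[0,im['fy'],im['cy']],[0,0,1.]]); return im
def rays(im,px):
    return cv2.undistortPoints(np.array(px,float).reshape(-1,1,2),im['K'],np.array(im['distortion'],float)).reshape(-1,2)
def world(im,px,z=None):
    """pixels -> world; by depth, or on the plane of height z"""
    px=np.array(px,float).reshape(-1,2); r=np.c_[rays(im,px),np.ones(len(px))]
    C=im['c2w']; d=r@C[:3,:3].T; o=C[:3,3]
    if z is None:
        D=im['z_map'][px[:,1].round().astype(int).clip(0,479),px[:,0].round().astype(int).clip(0,639)]; return o+d*D[:,None]
    return o+d*((z-o[2])/d[:,2])[:,None]
def cloud(im,mask):
    v,u=np.nonzero(mask&(im['z_map']>0)); return world(im,np.c_[u,v])
def tri(ims,pxs):
    A=np.zeros((3,3));b=np.zeros(3)
    for im,p in zip(ims,pxs):
        d=im['c2w'][:3,:3]@np.r_[rays(im,[p])[0],1]; d/=np.linalg.norm(d); P=np.eye(3)-np.outer(d,d); A+=P;b+=P@im['c2w'][:3,3]
    return np.linalg.solve(A,b)
def save(im,n,box=None,k=1):
    f=im['frame'][:,:,::-1]
    if box: f=f[box[1]:box[3],box[0]:box[2]]
    cv2.imwrite('pics/'+n,cv2.resize(f,None,fx=k,fy=k))
def rows(p,yaw=None):
    """tool-axes shift (units of 30 mm) and spin to reach world TCP point p"""
    T=T_tool(); d=T[:3,:3].T@(np.array(p)-T[:3,3])/0.03
    return d.round(3)
E
python3 - <<'E'
from h import *
print(st())
a=shot('scene');b=shot('side')
save(a,'a.png');save(b,'b.png')
for n in ['foot0','tote','tote_handle','chock','chock_mid','board','board_top','track','track_home','pawl','pawl_tip','hammer','can','offcut']:
    for im,l in((a,'scene'),(b,'side')):
        print(n,l,'S',[(round(q['p'],2),np.round(q['point']).tolist(),world(im,[q['point']])[0].round(3).tolist()) for q in models.spot_point(n,im)],'B',[(round(q['p'],2),np.round(q['box']).tolist()) for q in models.boxes_of(n,im)])
E
```

```text
pics
{'time_s': 0.0, 'joints': array([-8.74044859e+01,  3.02795034e+01,  8.21562904e+01,  4.41357626e-04,
        6.76899684e+01, -1.02275242e+01]), 'joint_vel': array([-0.06410719, -0.08702075,  0.01718201, -0.01963294,  0.0816181 ,
        0.06558604]), 'joint_efforts': array([ 4.13173202e-04, -4.40045035e+01, -1.76594549e+01,  6.33702613e-02,
        5.84321085e-02, -1.57035120e-04]), 'position': array([ 0.13870744, -0.60865855,  0.22156642]), 'tool_rot': array([-1.79876309e+02, -2.27314712e-02,  1.28228458e+01]), 'ft_force': array([ 0.15720833, -0.79920368,  0.42211713]), 'ft_torque': array([ 0.06186521,  0.00974858, -0.01672088]), 'gripper_force': 0.0, 'grip_width': 0.08677981095509511}
foot0 scene S [(0.65, [367.0, 231.0], [0.451, 0.013, 0.02]), (0.64, [228.0, 222.0], [0.487, -0.388, 0.011])] B [(0.68, [218.0, 199.0, 247.0, 223.0]), (0.42, [401.0, 335.0, 519.0, 390.0]), (0.27, [326.0, 265.0, 332.0, 274.0])]
foot0 side S [(0.92, [335.0, 307.0], [0.43, 0.017, 0.014]), (0.81, [396.0, 244.0], [0.256, 0.071, 0.278])] B [(0.87, [324.0, 279.0, 348.0, 319.0]), (0.6, [380.0, 214.0, 402.
[... 2158 characters left out ...]
6.0, 225.0])]
board_top side S [(0.63, [236.0, 376.0], [0.479, 0.352, 0.014])] B [(0.61, [157.0, 330.0, 312.0, 436.0])]
track scene S [(0.88, [328.0, 278.0], [0.639, -0.065, 0.054])] B [(0.83, [233.0, 222.0, 415.0, 331.0])]
track side S [(0.58, [297.0, 276.0], [0.558, -0.001, 0.055])] B [(0.61, [217.0, 233.0, 366.0, 322.0])]
track_home scene S [] B [(0.89, [235.0, 217.0, 412.0, 325.0])]
track_home side S [(0.62, [270.0, 280.0], [0.615, 0.043, 0.045])] B [(0.84, [215.0, 235.0, 368.0, 322.0])]Traceback (most recent call last):
  File "<stdin>", line 7, in <module>
ValueError: it knows: board, board_top, can, chock, chock_mid, foot, hammer, offcut, pawl_tip, tote, tote_handle, track, track_home
```

View pics/a.png

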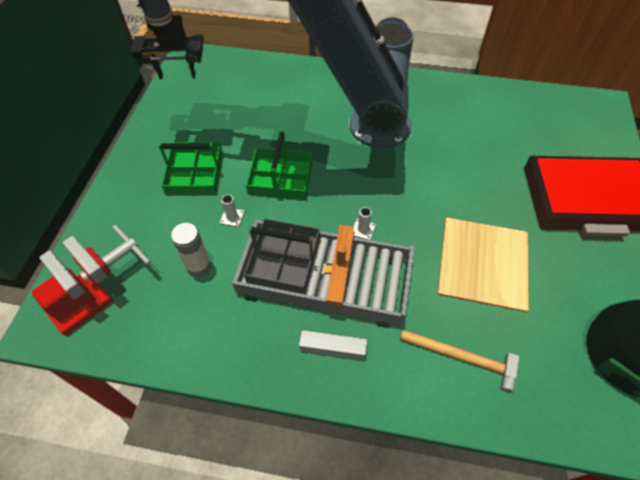

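View pics/b.png

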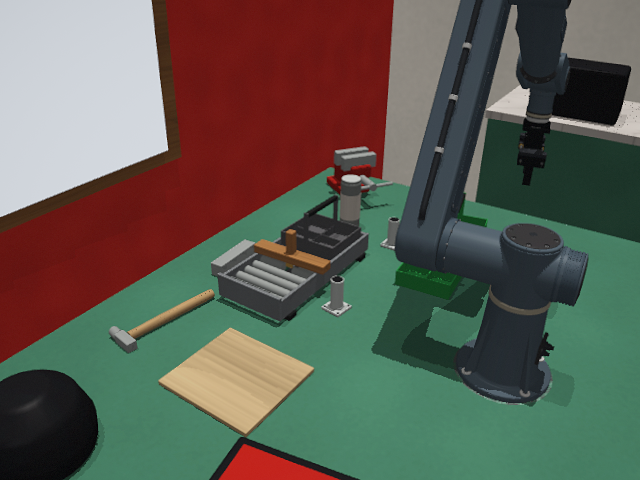

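The scene shows two feet, at scene (231,215)/(365,225) and side (395,232)/(336,297). The steel tote is at scene (280,258). The green look-alikes are at (193,168) and (280,170). The chock is at (340,265), the board at (485,265), and the track runs along about +y.

Next I'll fit the geometry from the depth clouds.

```bash
cat >> h.py <<'E'
def rect(P,lo,hi):
    q=P[(P[:,2]>lo)&(P[:,2]<hi)]
    if len(q)<8: return len(q)
    (c,s,a)=cv2.minAreaRect((q[:,:2]*1000).astype(np.float32)); return len(q),np.round(c,1),np.round(s,1),round(a,2),q[:,2].mean().round(4)
def yawfit(P): pass
E
python3 - <<'E'
from h import *
for l in('scene','side'):
    im=shot(l)
    for n,bands in (('board',[(.005,.02)]),('track',[(.064,.076)]),('tote',[(.09,.108),(.16,.19)]),('chock',[(.087,.1),(.15,.17)]),('foot',[(.004,.014),(.08,.1)])):
        for q in models.regions_of(n,im):
            P=cloud(im,q['pixels'])
            for b in bands: print(l,n,round(q['p'],2),np.round(q['box']).tolist(),b,rect(P,*b))
E
```

```text
scene board 0.78 [439.0, 220.0, 530.0, 315.0] (0.005, 0.02) (6685, array([486. , 342.9]), array([230.7, 255.1]), 87.56, np.float64(0.0114))
scene track 0.67 [229.0, 221.0, 416.0, 331.0] (0.064, 0.076) (1047, array([612.4, -79.8]), array([437. , 211.4]), 88.21, np.float64(0.0687))
scene track 0.29 [301.0, 330.0, 366.0, 360.0] (0.064, 0.076) 0
scene tote 0.85 [244.0, 217.0, 317.0, 294.0] (0.09, 0.108) (497, array([ 605.2, -189.8]), array([155.4, 181.5]), 87.83, np.float64(0.0969))
scene tote 0.85 [244.0, 217.0, 317.0, 294.0] (0.16, 0.19) (433, array([ 605.8, -189.1]), array([152.8,  16.2]), 87.71, np.float64(0.1768))
scene tote 0.85 [158.0, 140.0, 222.0, 198.0] (0.09, 0.108) (24, array([ 316.5, -548.9]), array([ 16.1, 153.7]), 10.72, np.float64(0.1003))
scene tote 0.85 [158.0, 140.0, 222.0, 198.0] (0.16, 0.19) 0
scene chock 0.72 [327.0, 223.0, 355.0, 304.0] (0.087, 0.1) (1023, array([607.2, -39.4]), array([226.4,  40.2]), 0.87, np.float64(0.0934))
scene chock 0.72 [327.0, 223.0, 355.0, 304.0] (0.15, 0.17) (83, array([607. , -39.5]), array([22.3, 22.9]), 83.87, np.float64(0.1572))
scene
[... 1758 characters left out ...]
, 1.78, np.float64(0.0935))
side chock 0.65 [256.0, 231.0, 331.0, 276.0] (0.15, 0.17) (61, array([602.1, -39.6]), array([24.1, 24.2]), 1.01, np.float64(0.1564))
side foot 0.82 [323.0, 277.0, 350.0, 319.0] (0.004, 0.014) (192, array([435.4,   3.1]), array([58.1, 57.3]), 82.21, np.float64(0.0083))
side foot 0.82 [323.0, 277.0, 350.0, 319.0] (0.08, 0.1) (123, array([432.6,   2.5]), array([33.6, 37.3]), 37.87, np.float64(0.0885))
side foot 0.59 [379.0, 215.0, 399.0, 251.0] (0.004, 0.014) (65, array([ 470.9, -365.1]), array([33.5, 62.8]), 54.03, np.float64(0.0086))
side foot 0.59 [379.0, 215.0, 399.0, 251.0] (0.08, 0.1) (72, array([ 461.1, -381. ]), array([31.1, 37.5]), 28.96, np.float64(0.0881))
```

```bash
python3 -m pendant '87 1.3 0 0 0;87 1 -1 -3 0;87 2 -2 -5 0;87 3.5 -3 -6 0;87 5 -4.5 -7 0;87 6.5 -6 -7.5 0;87 8 -8 -7.5 0;87 9 -9 -7.5 0;87 10 -10 -7.5 0;87 11 -11 -7.5 0' ; python3 -c "
from h import *
print(st()['position'],rows([0.5,-0.1,0.45]))"
```

```text
time_s: 3.33
position: [0.3066, -0.3499, 0.4211]
tool_rot: [179.9, -0.0, 12.8]
ft_force: [0.8, -0.3, -0.6]
grip_width: 0.087
gripper_force: 0.0
[ 0.30656544 -0.34989487  0.42113248] [ 8.131 -6.696 -0.969]
```

```bash
python3 -m pendant '87 1 -0.8 -.2 0;87 2 -1.6 -.5 0;87 3 -2.4 -1 0;87 4 -3.2 -1 0;87 5 -4 -1 0;87 6 -5 -1 0;87 7 -6 -1 0;87 8 -6.7 -1 0;87 8.1 -6.7 -1 0;87 8.1 -6.7 -1 0' ; python3 - <<'E'
from h import *
im=shot('wrist'); save(im,'w1.png'); print(im['c2w'].round(3))
for n,bands in (('track',[(.064,.076)]),('tote',[(.09,.108),(.165,.19)]),('chock',[(.087,.1),(.15,.17)]),('foot',[(.004,.014),(.08,.1)])):
    for q in models.regions_of(n,im):
        P=cloud(im,q['pixels'])
        for b in bands: print(n,round(q['p'],2),np.round(q['box']).tolist(),b,rect(P,*b))
E
```

```text
time_s: 4.17
position: [0.4992, -0.0999, 0.4497]
tool_rot: [180.0, 0.0, 13.1]
ft_force: [-1.4, 0.2, 0.7]
grip_width: 0.0867
gripper_force: 0.0
[[ 0.225 -0.935 -0.275  0.574]
 [-0.974 -0.216 -0.064 -0.081]
 [ 0.001  0.282 -0.959  0.611]
 [ 0.     0.     0.     1.   ]]
track 0.65 [152.0, 0.0, 499.0, 218.0] (0.064, 0.076) (4429, array([606.6, -83.7]), array([429.9, 203.1]), 88.07, np.float64(0.0691))
tote 0.97 [339.0, 274.0, 458.0, 401.0] (0.09, 0.108) (54, array([ 284.7, -272.6]), array([154.8,   8. ]), 3.45, np.float64(0.0978))
tote 0.97 [339.0, 274.0, 458.0, 401.0] (0.165, 0.19) 0
tote 0.8 [335.0, 45.0, 490.0, 212.0] (0.09, 0.108) (1705, array([ 602.1, -189.5]), array([155.6, 179.4]), 87.51, np.float64(0.0979))
tote 0.8 [335.0, 45.0, 490.0, 212.0] (0.165, 0.19) (1814, array([ 601.5, -189.8]), array([154.2,  14.6]), 87.89, np.float64(0.1791))
tote 0.6 [501.0, 291.0, 568.0, 327.0] (0.09, 0.108) 0
tote 0.6 [501.0, 291.0, 568.0, 327.0] (0.165, 0.19) 0
chock 0.8 [262.0, 4.0, 329.0, 189.0] (0.087, 0.1) (5040, array([603.2, -38.6]), array([224.9,  40.9]), 0.81, np.float64(0.0935))
chock 0.8 [262.0, 4.0, 329.0, 189.0] (0.15, 0.17) (406, array([603.3, -38.5]), array([22.8, 22.4]), 0.37, np.float64(0.1581))
foot 0.64 [226.0, 186.0, 273.0, 231.0] (0.004, 0.014) (603, array([434.9,   2. ]), array([54.9, 55.8]), 81.33, np.float64(0.0079))
foot 0.64 [226.0, 186.0, 273.0, 231.0] (0.08, 0.1) (447, array([434.8,   2.7]), array([31.1, 33. ]), 47.47, np.float64(0.0891))
foot 0.64 [458.0, 228.0, 511.0, 274.0] (0.004, 0.014) (580, array([ 458.7, -380.5]), array([57.3, 55.3]), 88.59, np.float64(0.0081))
foot 0.64 [458.0, 228.0, 511.0, 274.0] (0.08, 0.1) (450, array([ 458.9, -381.5]), array([34.6, 32.7]), 21.19, np.float64(0.0892))
```

View pics/w1.png

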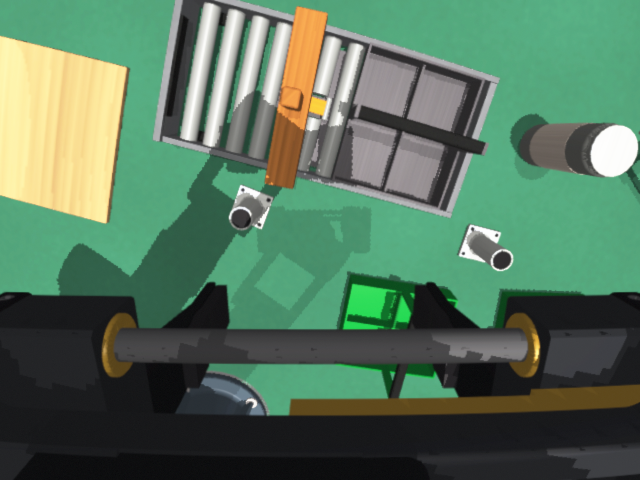

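Candidates in scene pixels:
- **Tote:** steel (280,258), with green look-alikes at (193,168) and (280,170). I choose the steel one on the rollers.
- **Feet:** (231,215) and (365,225). The low-p hit at (329,270) is the brass latch, and the hit at (401–519, 335–390) is the hammer.
- **Chock:** only (340,265).

Now a close crop to confirm the choice, and the numbers for the first grasp.

```bash
cat >> h.py <<'E'
def go(p,yaw):
    s=st(); y0=s['tool_rot'][2]; sp=((y0-yaw+90)%180-90)/6
    print('from',np.round(s['position'],4),round(y0,2),'joint6',round(s['joints'][5],1),'-> shift',rows(p),'spin',round(sp,2))
def feet(im):
    out=[]
    for q in models.regions_of('foot',im):
        if q['p']<.2: continue
        P=cloud(im,q['pixels']); t=P[:,2].max() if len(P) else 0
        out.append((round(q['p'],2),np.round(q['box']).tolist(),rect(P,.004,.014),rect(P,.08,.1),round(float(t),3)))
    return out
E
python3 - <<'E'
from h import *
f=cv2.imread('pics/w1.png')[20:290,140:530]; cv2.imwrite('pics/w1c.png',cv2.resize(f,None,fx=2,fy=2))
for l in('scene','side'):
    im=shot(l)
    for q in feet(im): print(l,q)
    if l=='scene': save(im,'a2.png')
go([.4348,.0025,.20],-8.7); go([.4348,.0025,.060],-8.7)
E
```

```text
scene (0.86, [356.0, 206.0, 376.0, 240.0], (159, array([438.4,   2. ]), array([53.1, 56.8]), 79.26, np.float64(0.0084)), (116, array([438.3,   2.1]), array([32.5, 32.6]), 31.14, np.float64(0.0882)), 0.095)
scene (0.57, [218.0, 197.0, 246.0, 226.0], (177, array([ 463.5, -381.9]), array([60. , 56.9]), 0.02, np.float64(0.0082)), (99, array([ 465.3, -379.8]), array([30.8, 28.6]), 9.33, np.float64(0.0883)), 0.095)
side (0.72, [381.0, 216.0, 406.0, 251.0], (131, array([ 461.5, -380.6]), array([61.5, 63.3]), 1.57, np.float64(0.0085)), (70, array([ 458.6, -383.2]), array([38.4, 33.9]), 87.22, np.float64(0.0878)), 0.094)
side (0.7, [281.0, 195.0, 363.0, 261.0], 4, (880, array([ 595.7, -167. ]), array([211.5, 195. ]), 87.42, np.float64(0.0895)), 0.184)
side (0.68, [321.0, 279.0, 349.0, 320.0], (199, array([434. ,   4.2]), array([62.5, 55.8]), 80.23, np.float64(0.0083)), (112, array([433.8,   3.1]), array([32.2, 35.4]), 59.44, np.float64(0.0883)), 0.095)
from [ 0.4979 -0.1024  0.4501] 12.72 joint6 53.0 -> shift [-1.282 -3.876  8.335] spin 3.57
from [ 0.4979 -0.1024  0.4501] 12.72 joint6 53.0 -> shift [-1.282 -3.877 13.001] spin 3.57
```

View pics/w1c.png

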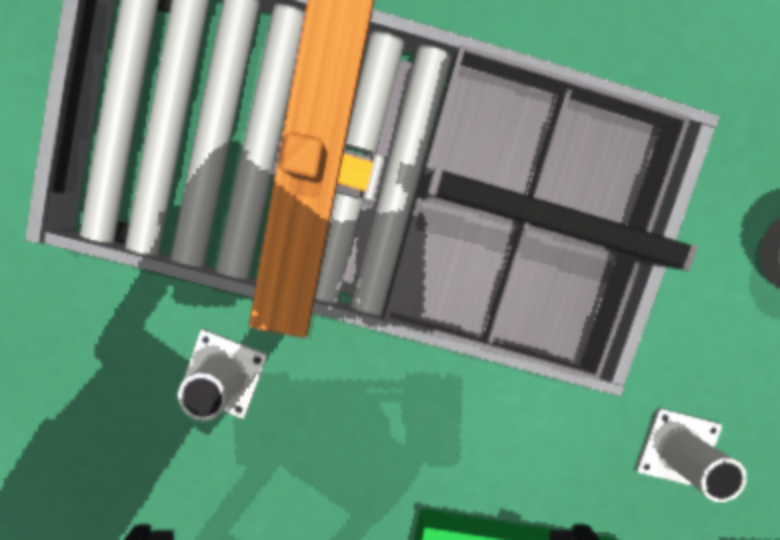

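View pics/a2.png

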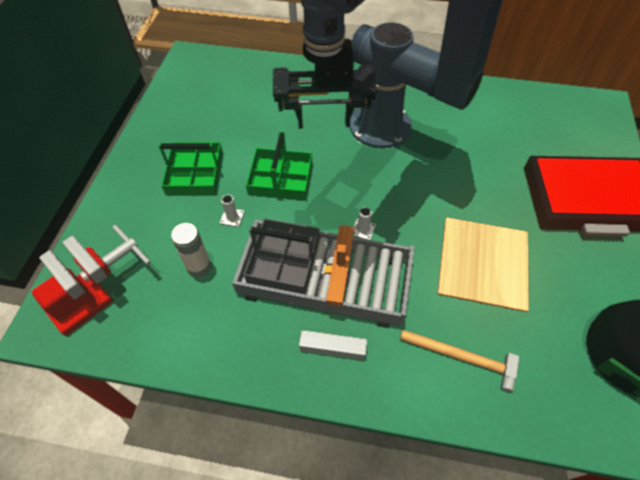

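Exactly two feet stand on the bench, and the steel tote, empty on the rollers, is the right one. I'll move above foot B and look.

```bash
python3 -m pendant '80 -.4 -1 1 .9;80 -.8 -2 2 1.8;80 -1.2 -3 3.2 2.7;80 -1.28 -3.87 4.4 3.57;80 -1.28 -3.87 5.6 3.57;80 -1.28 -3.87 6.8 3.57;80 -1.28 -3.87 8 3.57;80 -1.28 -3.87 8.33 3.57;80 -1.28 -3.87 8.33 3.57;80 -1.28 -3.87 8.33 3.57' 20; python3 - <<'E'
from h import *
im=shot('wrist')
for q in feet(im): print(q)
go([.4348,.0025,.060],-8.7)
E
```

```text
time_s: 5.45
position: [0.4353, 0.0028, 0.1999]
tool_rot: [-180.0, 0.0, -8.6]
ft_force: [0.0, 0.5, -0.7]
grip_width: 0.0801
gripper_force: 0.0
(0.58, [290.0, 183.0, 352.0, 262.0], (1762, array([434.6,   2.4]), array([56. , 55.8]), 81.11, np.float64(0.0078)), (1607, array([434.4,   2.4]), array([33.6, 33. ]), 17.21, np.float64(0.0895)), 0.092)
from [0.4366 0.0025 0.2013] -8.63 joint6 84.2 -> shift [-0.074  0.009  4.711] spin 0.01
```

```bash
python3 -m pendant '80 0 0 1.3 0;80 -.02 0 2.6 0;80 -.02 0 3.8 0;80 -.02 0 4.67 0;80 -.02 0 4.67 0;25 -.02 0 4.67 0;25 -.02 0 4.67 0;25 -.02 0 4.67 0;25 -.02 0 4.67 0;25 -.02 0 4.67 0' 20;  python3 -m pendant '25 0 0 0 0;25 0 0 -1 0;25 0 0 -2 0;25 0 0 -3.2 0;25 0 0 -4.4 0;25 0 0 -5.6 0;25 0 0 -6.8 0;25 0 0 -6.8 0'; python3 - <<'E'
from h import *
im=shot('wrist')
for q in models.regions_of('tote',im):
    P=cloud(im,q['pixels']); print(round(q['p'],2),np.round(q['box']).tolist(),rect(P,.09,.108),rect(P,.165,.19))
save(im,'w2.png'); 
E
```

```text
time_s: 6.38
position: [0.4356, 0.003, 0.0615]
tool_rot: [180.0, -0.2, -8.6]
ft_force: [1.0, -0.0, 0.3]
grip_width: 0.0539
gripper_force: 0.0
time_s: 7.05
position: [0.4387, 0.0024, 0.2708]
tool_rot: [179.9, -0.9, -8.6]
ft_force: [1.7, -0.1, 0.3]
grip_width: 0.0254
gripper_force: 0.0
0.87 [421.0, 0.0, 615.0, 117.0] (2542, array([ 558.8, -187.9]), array([155.7,  93.1]), 87.5, np.float64(0.0975)) 0
0.74 [484.0, 221.0, 638.0, 379.0] (150, array([ 360.9, -271.4]), array([ 5.6, 15. ]), 19.0, np.float64(0.0985)) 0
```

The fingers close slower than I allowed, at about 60 mm/s, so the lift was empty. I'll reopen and look again.

```bash
python3 -m pendant '80 0 0 0 0;80 0 0 0 0;80 0 0 0 0;80 0 0 0 0;80 0 0 0 0;80 0 0 0 0;80 0 0 0 0;80 0 0 0 0;80 0 0 0 0;80 0 0 0 0'; python3 - <<'E'
from h import *
im=shot('wrist')
for q in feet(im): print(q)
save(im,'w3.png'); go([.4348,.0025,.060],-8.7)
E
```

```text
time_s: 7.98
position: [0.4345, 0.0032, 0.264]
tool_rot: [-180.0, -0.0, -8.6]
ft_force: [0.4, -0.2, 0.1]
grip_width: 0.0783
gripper_force: 0.0
(0.94, [627.0, 113.0, 637.0, 164.0], (396, array([ 458.8, -357.4]), array([10.4, 54.7]), 88.92, np.float64(0.0073)), 0, 0.01)
(0.67, [293.0, 175.0, 348.0, 239.0], (1291, array([434.5,   2. ]), array([55.7, 56.3]), 80.43, np.float64(0.0078)), (1094, array([434.7,   2.4]), array([32.8, 33.4]), 80.76, np.float64(0.0895)), 0.092)
from [0.4345 0.0032 0.264 ] -8.6 joint6 84.2 -> shift [0.013 0.023 6.8  ] spin 0.02
```

View pics/w3.png

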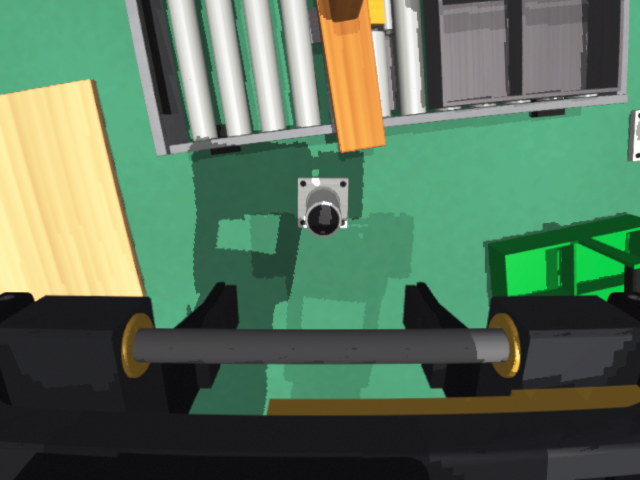

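Foot B still stands untouched at pixel (322,205). I'll grasp again with enough closing time.

```bash
python3 -m pendant '70 0 0 1.3 0;70 0 0 2.6 0;70 0 0 3.9 0;70 0 0 5.2 0;70 0 0 6.3 0;70 0 0 6.8 0;70 0 0 6.8 0;25 0 0 6.8 0;25 0 0 6.8 0;25 0 0 6.8 0' 20;  python3 -m pendant '25 0 0 0 0;25 0 0 0 0;25 0 0 0 0;25 0 0 0 0;25 0 0 0 0;25 0 0 0 0;25 0 0 0 0;25 0 0 0 0;25 0 0 0 0;25 0 0 0 0'
```

```text
time_s: 8.92
position: [0.4358, 0.003, 0.0613]
tool_rot: [180.0, -0.2, -8.6]
ft_force: [-0.9, 0.2, 0.7]
grip_width: 0.0577
gripper_force: 0.0
time_s: 9.75
position: [0.435, 0.003, 0.0604]
tool_rot: [180.0, -0.1, -8.6]
ft_force: [-0.5, -0.8, 6.6]
grip_width: 0.0334
gripper_force: 19.8
```

```bash
python3 -m pendant '25 0 0 -.3 0;25 0 0 -1 0;25 0 0 -2 0;25 0 0 -3.2 0;25 0 0 -4.4 0;25 0 0 -5.6 -.5;25 0 0 -6.6 -1.07;25 0 1 -6.6 -1.07;25 0 2 -6.6 -1.07;25 0 2 -6.6 -1.07'; python3 - <<'E'
from h import *
im=shot('wrist')
for q in models.regions_of('tote',im):
    P=cloud(im,q['pixels']); print(round(q['p'],2),np.round(q['box']).tolist(),rect(P,.09,.108),rect(P,.165,.19))
im=shot('scene')
for q in models.regions_of('tote',im):
    P=cloud(im,q['pixels']); print(round(q['p'],2),np.round(q['box']).tolist(),rect(P,.09,.108),rect(P,.165,.19))
c=np.array([.602,-.1897]); a=np.radians(-2.2); Rm=np.array([[np.cos(a),-np.sin(a)],[np.sin(a),np.cos(a)]])
p=c+Rm@[-.048,.038]; print(p); go([*p,.25],-2.2); go([*p,.119],-2.2)
E
```

```text
time_s: 10.58
position: [0.4256, -0.0597, 0.2586]
tool_rot: [179.8, -0.1, -2.3]
ft_force: [0.4, 0.8, -1.8]
grip_width: 0.0337
gripper_force: 19.8
0.61 [375.0, 3.0, 592.0, 119.0] (2569, array([ 557.8, -188.1]), array([155.5,  90.8]), 87.96, np.float64(0.0979)) 0
0.58 [430.0, 245.0, 601.0, 406.0] (163, array([ 361.7, -271.3]), array([ 5.5, 14.8]), 22.84, np.float64(0.0993)) 0
0.88 [156.0, 144.0, 225.0, 196.0] (28, array([ 317.3, -549.1]), array([ 15.7, 153.6]), 10.75, np.float64(0.0982)) 0
0.84 [244.0, 217.0, 321.0, 293.0] (515, array([ 605.4, -190.5]), array([155.8, 181.3]), 87.71, np.float64(0.0968)) (436, array([ 605.7, -189.8]), array([153.9,  19.1]), 87.12, np.float64(0.1771))
0.58 [245.0, 132.0, 311.0, 196.0] (26, array([ 287.7, -277.1]), array([155.3,  15. ]), 3.55, np.float64(0.0985)) 0
[ 0.55549412 -0.14988539]
from [ 0.4248 -0.0553  0.2574] -2.19 joint6 69.7 -> shift [4.473 2.983 0.233] spin 0.0
from [ 0.4248 -0.0553  0.2574] -2.19 joint6 69.7 -> shift [4.481 2.988 4.6  ] spin 0.0
```

```bash
python3 -m pendant '25 .8 .6 0 0;25 1.6 1.2 0 0;25 2.5 1.8 0 0;25 3.4 2.4 0 0;25 4.2 2.9 0 0;25 4.48 3.0 .2 0;25 4.48 3.0 .2 0;25 4.48 3.0 .2 0;25 4.48 3 .2 0'; python3 - <<'E'
from h import *
print(st()['position']); shot('side'); print(st()['position'])
go([.5555,-.1499,.119],-2.2)
E
```

```text
time_s: 11.53
position: [0.5547, -0.1492, 0.2511]
tool_rot: [-179.9, 0.2, -2.1]
ft_force: [0.0, 0.5, -1.0]
grip_width: 0.0336
gripper_force: 19.8
[ 0.55474307 -0.14923821  0.25113318]
[ 0.55490758 -0.14945489  0.25158731]
from [ 0.5549 -0.1495  0.2516] -2.11 joint6 65.9 -> shift [0.031 0.019 4.419] spin 0.02
```

```bash
python3 -m pendant '25 .02 .01 1 0;25 .02 .01 2 0;25 .02 .01 3 0;25 .02 .01 3.7 0;25 .02 .01 4.1 0;25 .02 .01 4.25 0;25 .02 .01 4.35 0;25 .02 .01 4.35 0;25 .02 .01 4.35 0'
```

```text
time_s: 12.33
position: [0.5576, -0.1515, 0.1226]
tool_rot: [180.0, -0.1, -2.2]
ft_force: [-0.2, -0.9, -0.8]
grip_width: 0.0334
gripper_force: 19.8
```

```bash
python3 -m pendant '25 0 0 .06 0;25 0 0 .1 0;25 0 0 .1 0;52 0 0 .1 0;52 0 0 .1 0;52 0 0 .1 0;52 0 0 .1 0;52 0 0 .1 0'; python3 -m pendant '52 0 0 -.3 0;52 0 0 -1 0;52 0 0 -2 0;52 0 0 -3 0;52 0 0 -4 0;52 0 0 -5 0;52 0 0 -5.5 0;52 0 0 -5.5 0'; python3 - <<'E'
from h import *
im=shot('wrist'); save(im,'w4.png')
for q in feet(im): print(q)
for q in models.regions_of('foot',im):
    P=cloud(im,q['pixels']); print(rect(P,.135,.16))
E
```

```text
time_s: 13.0
position: [0.5571, -0.1515, 0.1186]
tool_rot: [180.0, -0.0, -2.2]
ft_force: [-1.3, 0.8, -0.0]
grip_width: 0.051
gripper_force: 0.0
time_s: 13.67
position: [0.5594, -0.1525, 0.2888]
tool_rot: [179.8, -0.5, -2.2]
ft_force: [0.8, -0.3, -0.1]
grip_width: 0.0515
gripper_force: 0.0
(0.92, [481.0, 253.0, 553.0, 300.0], (1090, array([ 458.9, -381.9]), array([57.5, 57.6]), 88.12, np.float64(0.0081)), (352, array([ 468.8, -381.6]), array([32.7, 15.2]), 86.53, np.float64(0.088)), 0.365)
(0.75, [293.0, 190.0, 346.0, 255.0], 0, (115, array([ 567.2, -152.2]), array([33. , 12.9]), 86.93, np.float64(0.09)), 0.15)
0
(1304, array([ 557.5, -151.4]), array([32.2, 33.1]), 27.51, np.float64(0.1473))
```

View pics/w4.png

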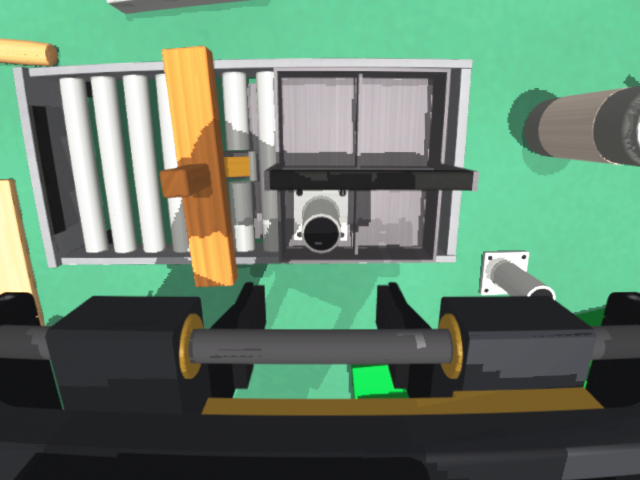

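Foot B stands in the near front compartment at (320,215), top at z = 0.148. The other foot is at (505,272). On to foot A.

```bash
python3 - <<'E'
from h import *
go([.459,-.3815,.25],-1.8)
E
```

```text
from [ 0.5562 -0.1511  0.2828] -2.18 joint6 65.9 -> shift [-2.945  7.799  1.092] spin -0.06
```

```bash
python3 -m pendant '70 -.4 1 0 0;70 -.8 2 0 0;70 -1.2 3.2 0 0;70 -1.6 4.4 0 0;70 -2 5.6 .3 0;70 -2.5 6.8 .6 -.06;70 -2.94 7.8 1.1 -.06;70 -2.94 7.8 1.1 -.06;70 -2.94 7.8 1.1 -.06;70 -2.94 7.8 1.1 -.06'; python3 - <<'E'
from h import *
im=shot('wrist')
for q in feet(im): print(q)
go([.459,-.3815,.06],-1.8)
for q in models.regions_of('can',im): P=cloud(im,q['pixels']);print(rect(P,.1,.2))
E
```

```text
time_s: 14.65
position: [0.4594, -0.3809, 0.2489]
tool_rot: [-179.8, 0.1, -1.9]
ft_force: [-0.6, -0.1, -0.2]
grip_width: 0.0699
gripper_force: 0.0
(0.8, [298.0, 178.0, 346.0, 245.0], (1354, array([ 459.7, -381.6]), array([55.2, 56.2]), 89.36, np.float64(0.0078)), (1179, array([ 460.2, -382.1]), array([32.5, 32.9]), 88.88, np.float64(0.0895)), 0.092)
(0.73, [0.0, 85.0, 92.0, 155.0], 0, (638, array([ 556.8, -149.9]), array([75.3, 42.8]), 87.08, np.float64(0.0902)), 0.15)
from [ 0.4605 -0.3805  0.2502] -1.73 joint6 41.4 -> shift [-0.046  0.043  6.339] spin 0.01
(2513, array([ 612.9, -418.3]), array([58.8, 18.6]), 76.08, np.float64(0.1391))
```

```bash
python3 -m pendant '62 0 0.03 1.3 0;62 0 .03 2.6 0;62 0 .03 3.9 0;62 0 .03 5.2 0;62 0 .03 6 0;62 0 .03 6.32 0;62 0 .03 6.32 0;25 0 .03 6.32 0;25 0 .03 6.32 0;25 0 .03 6.32 0' 20;  python3 -m pendant '25 0 0 0 0;25 0 0 0 0;25 0 0 0 0;25 0 0 0 0;25 0 0 0 0;25 0 0 0 0;25 0 0 0 0;25 0 0 0 0'
```

```text
time_s: 15.63
position: [0.4613, -0.384, 0.0632]
tool_rot: [179.8, -0.2, -1.8]
ft_force: [0.4, 0.3, -0.5]
grip_width: 0.0494
gripper_force: 0.0
time_s: 16.3
position: [0.4604, -0.3836, 0.062]
tool_rot: [179.9, -0.1, -1.8]
ft_force: [-0.6, 0.5, 5.5]
grip_width: 0.0333
gripper_force: 20.0
```

```bash
python3 -m pendant '25 0 0 -.3 0;25 0 0 -1 0;25 0 0 -2 0;25 0 0 -3.2 0;25 0 0 -4.4 0;25 0 0 -5.6 0;25 0 0 -6.8 0;25 0 0 -7.2 0;25 0 0 -7.2 0'; python3 - <<'E'
from h import *
for l in('wrist','scene'):
  im=shot(l); 
  for q in models.regions_of('tote',im):
    P=cloud(im,q['pixels']); r=rect(P,.09,.108); 
    if type(r)!=int: print(l,r,rect(P,.165,.19))
  for q in models.regions_of('foot',im):
    P=cloud(im,q['pixels']); print(rect(P,.135,.16))
c=np.array([.602,-.1897]); a=np.radians(-2.2); Rm=np.array([[np.cos(a),-np.sin(a)],[np.sin(a),np.cos(a)]])
p=c+Rm@[.048,-.038]; print(p); go([*p,.28],-2.2); go([*p,.119],-2.2)
E
```

```text
time_s: 17.05
position: [0.4614, -0.3844, 0.2816]
tool_rot: [179.6, -0.4, -1.8]
ft_force: [-0.2, -0.7, -0.4]
grip_width: 0.0335
gripper_force: 20.0
wrist (2975, array([ 587.6, -189.2]), array([156.6, 150.3]), 87.37, np.float64(0.0974)) (3516, array([ 601.3, -215.3]), array([104.3,  15. ]), 87.85, np.float64(0.1782))
0
(1761, array([ 556.7, -152.2]), array([33.1, 34.7]), 9.01, np.float64(0.1462))
scene (29, array([ 290.5, -277.3]), array([155.5,  15.5]), 3.39, np.float64(0.0995)) 0
scene (497, array([ 605.4, -190.2]), array([155. , 182.1]), 87.67, np.float64(0.0971)) (425, array([ 605.6, -189.9]), array([153.8,  17.4]), 87.94, np.float64(0.1772))
(114, array([ 561.2, -151.6]), array([28.8, 30.7]), 1.18, np.float64(0.1467))
0
[ 0.64850588 -0.22951461]
from [ 0.459  -0.3818  0.2745] -1.82 joint6 41.4 -> shift [ 6.15  -5.276 -0.184] spin 0.06
from [ 0.459  -0.3818  0.2745] -1.82 joint6 41.4 -> shift [ 6.167 -5.257  5.183] spin 0.06
```

```bash
python3 -m pendant '25 .5 -.6 -.2 0;25 1.2 -1.4 -.2 0;25 2 -2.1 -.2 .06;25 2.9 -2.8 -.2 .06;25 3.8 -3.5 -.2 .06;25 4.7 -4.2 -.2 .06;25 5.5 -4.8 -.2 .06;25 6.1 -5.2 -.2 .06;25 6.16 -5.26 -.2 .06;25 6.16 -5.26 -.2 .06'; python3 - <<'E'
from h import *
shot('side'); shot('side'); go([.6485,-.2295,.12],-2.2)
E
```

```text
time_s: 18.18
position: [0.6499, -0.2295, 0.2806]
tool_rot: [-179.9, 0.2, -2.0]
ft_force: [-1.2, -1.7, -1.5]
grip_width: 0.0337
gripper_force: 20.0
from [ 0.6486 -0.2312  0.2814] -2.18 joint6 63.3 -> shift [ 0.013 -0.051  5.379] spin 0.0
```

```bash
python3 -m pendant '25 0 -.03 1 0;25 0 -.03 2 0;25 0 -.03 3 0;25 0 -.03 4 0;25 0 -.03 4.7 0;25 0 -.03 5.1 0;25 0 -.03 5.25 0;25 0 -.03 5.33 0;25 0 -.03 5.38 0;25 0 -.03 5.38 0'
```

```text
time_s: 19.12
position: [0.6505, -0.2309, 0.1229]
tool_rot: [179.9, -0.1, -2.2]
ft_force: [0.5, -0.0, -0.5]
grip_width: 0.0335
gripper_force: 20.0
```

```bash
python3 -m pendant '25 0 0 .06 0;25 0 0 .1 0;25 0 0 .1 0;25 0 0 .1 0;52 0 0 .1 0;52 0 0 .1 0;52 0 0 .1 0;52 0 0 .1 0;52 0 0 .1 0'; python3 -m pendant '52 0 0 -.3 0;52 0 0 -1 0;52 0 0 -2 0;52 0 0 -3 0;52 0 0 -4 0;52 0 0 -5 0;52 -.5 -1 -5.5 0;52 -1 -2 -5.5 0;52 -1.6 -3 -5.5 0;52 -1.6 -3 -5.5 0'; python3 - <<'E'
from h import *
im=shot('wrist'); save(im,'w5.png')
for q in models.regions_of('foot',im):
    P=cloud(im,q['pixels']); print(rect(P,.135,.16))
for q in models.regions_of('tote',im):
    P=cloud(im,q['pixels']); print(rect(P,.09,.108),rect(P,.165,.19))
for q in models.regions_of('chock',im):
    P=cloud(im,q['pixels']); print(round(q['p'],2),rect(P,.087,.1),rect(P,.15,.17))
E
```

```text
time_s: 19.87
position: [0.6495, -0.2299, 0.118]
tool_rot: [-180.0, 0.0, -2.2]
ft_force: [-0.1, 0.5, -0.4]
grip_width: 0.0508
gripper_force: 0.0
time_s: 20.7
position: [0.6012, -0.1322, 0.2844]
tool_rot: [-179.8, 0.2, -1.9]
ft_force: [-1.6, -0.7, -0.6]
grip_width: 0.0518
gripper_force: 0.0
(1278, array([ 557.4, -151.5]), array([32.9, 32.7]), 45.12, np.float64(0.1468))
(1573, array([ 649.1, -228.1]), array([32.8, 33. ]), 60.61, np.float64(0.1472))
(952, array([603.5, -38.8]), array([22. , 21.8]), 0.35, np.float64(0.1543))
(2963, array([ 601.7, -189.7]), array([154.6, 178.5]), 87.93, np.float64(0.098)) (4297, array([ 602.6, -189.5]), array([154.4,  14.7]), 87.6, np.float64(0.1784))
0 0
0.77 (7827, array([607.3, -38.7]), array([217.6,  40.5]), 0.59, np.float64(0.0935)) (755, array([603.5, -38.8]), array([22. , 21.7]), 0.47, np.float64(0.1576))
```

View pics/w5.png

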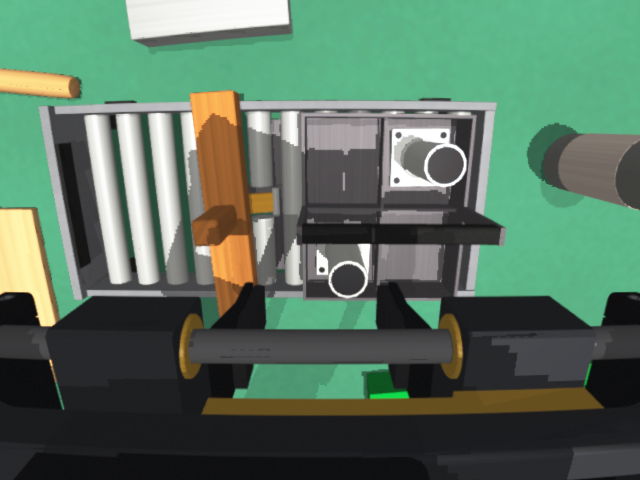

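Both feet stand in opposite compartments, at (345,262) and (430,160), and the chock still lies across the guides. Next is the chock, whose grip is at (212,225).

```bash
python3 - <<'E'
from h import *
go([.6035,-.0388,.122],.5)
E
python3 -m pendant '60 0 -.9 0 -.2;60 0 -1.9 0 -.4;60 0.1 -2.9 .5 -.45;60 .1 -3 1 -.45;60 .1 -3 1 -.45;60 .1 -3 1 -.45' 30;python3 - <<'E'
from h import *
im=shot('wrist')
for q in models.regions_of('chock',im):
    P=cloud(im,q['pixels']); print(round(q['p'],2),rect(P,.087,.1),rect(P,.15,.17))
go([.6035,-.0388,.122],.5)
E
```

```text
from [ 0.6059 -0.1391  0.284 ] -2.18 joint6 69.0 -> shift [-0.216 -3.342  5.397] spin -0.45
time_s: 21.4
position: [0.6118, -0.0494, 0.2525]
tool_rot: [180.0, 0.1, 0.5]
ft_force: [-0.0, 0.2, -0.4]
grip_width: 0.06
gripper_force: 0.0
0.65 (9265, array([612.2, -38.5]), array([206.6,  40.5]), 0.93, np.float64(0.0936)) (938, array([604.1, -38.8]), array([21.7, 21.7]), 89.54, np.float64(0.1579))
0.33 0 0
from [ 0.6126 -0.0502  0.254 ] 0.43 joint6 74.5 -> shift [-0.308 -0.386  4.399] spin -0.01
```

```bash
python3 -m pendant '60 -.29 -.38 0 0;60 -.29 -.38 1.2 0;60 -.29 -.38 2.4 0;60 -.29 -.38 3.5 0;60 -.29 -.38 4.2 0;60 -.29 -.38 4.38 0;60 -.29 -.38 4.38 0;15 -.29 -.38 4.38 0;15 -.29 -.38 4.38 0;15 -.29 -.38 4.38 0' 30;python3 -m pendant '15 0 0 0 0;15 0 0 0 0;15 0 0 0 0;15 0 0 0 0;15 0 0 0 0;15 0 0 0 0;15 0 0 0 0;15 0 0 0 0;15 0 0 0 0' 30
```

```text
time_s: 22.33
position: [0.6042, -0.0375, 0.1242]
tool_rot: [179.9, -0.2, 0.5]
ft_force: [-1.0, 0.2, -0.9]
grip_width: 0.0473
gripper_force: 0.0
time_s: 23.08
position: [0.6029, -0.0372, 0.1223]
tool_rot: [180.0, -0.0, 0.5]
ft_force: [-1.2, -0.9, 3.5]
grip_width: 0.0217
gripper_force: 30.0
```

```bash
python3 -m pendant '15 0 0 -.2 0;15 0 0 -.8 0;15 0 0 -1.7 0;15 0 0 -2.8 0;15 0 0 -3.9 0;15 -.3 0 -4.8 -1;15 -1 0 -5 -2.1;15 -1.8 0 -5 -3.2;15 -2.6 .1 -5 -4.3;15 -3.4 .3 -5 -5.4'; python3 -m pendant '15 0 0 0 0;15 0 0 0 -1.1;15 0 0 0 -2.2;15 0 0 0 -3.3;15 0 0 0 -4.4;15 0 0 0 -5.5;15 0 0 0 -6.6;15 0 0 0 -7.7;15 0 0 0 -8.8;15 0 0 0 -9.4';  python3 - <<'E'
from h import *
shot('side');shot('side');go([.425,-.06,.16],90);go([.425,-.06,.056],90); 
E
```

```text
time_s: 23.92
position: [0.4992, -0.0463, 0.272]
tool_rot: [-179.9, 0.0, 33.3]
ft_force: [-0.4, -0.8, -1.2]
grip_width: 0.0218
gripper_force: 30.0
time_s: 24.75
position: [0.5009, -0.0469, 0.2717]
tool_rot: [-180.0, -0.0, 89.5]
ft_force: [0.1, 0.2, -1.9]
grip_width: 0.022
gripper_force: 30.0
from [ 0.5009 -0.0469  0.2718] 89.26 joint6 -17.4 -> shift [-0.471 -2.522  3.727] spin -0.12
from [ 0.5009 -0.0469  0.2718] 89.26 joint6 -17.4 -> shift [-0.473 -2.52   7.194] spin -0.12
```

```bash
python3 -m pendant '15 .4 -.8 0 0;15 .8 -1.6 .4 -.05;15 1.2 -2.4 1.4 -.1;15 1.2 -2.52 2.6 -.1;15 1.2 -2.52 3.8 -.1;15 1.2 -2.52 5 -.1;15 1.2 -2.52 6 -.1;15 1.2 -2.52 6.7 -.1;15 1.2 -2.52 6.95 -.1;15 1.2 -2.52 6.95 -.1'; python3 -c "
from h import *
shot('side');shot('side');go([.425,-.01,.053],90)"
```

```text
time_s: 25.68
position: [0.425, -0.01, 0.062]
tool_rot: [-179.8, -0.1, 89.8]
ft_force: [0.1, 0.2, -0.7]
grip_width: 0.0219
gripper_force: 30.0
from [ 0.4264 -0.0103  0.064 ] 89.87 joint6 -16.4 -> shift [ 0.011 -0.048  0.366] spin -0.02
```

```bash
python3 -m pendant '15 0 0 .1 0;15 0 0 .2 0;15 0 0 .28 0;15 0 0 .34 0;15 0 0 .34 0;15 0 0 .34 0'
```

```text
time_s: 26.28
position: [0.4257, -0.0102, 0.0535]
tool_rot: [180.0, 0.0, 89.9]
ft_force: [0.2, 0.2, -2.1]
grip_width: 0.022
gripper_force: 30.0
```

```bash
python3 -m pendant '15 0 0 .04 0;15 0 0 .07 0;15 0 0 .07 0'; python3 -m pendant '50 0 0 0 0;50 0 0 0 0;50 0 0 0 0;50 0 0 0 0;50 0 0 0 0;50 0 0 0 0;50 0 0 0 0'; python3 -m pendant '50 0 0 -.4 0;50 0 0 -1.2 0;50 0 0 -2.4 0;50 0 0 -3.6 0;50 0 0 -4.8 0;50 0 0 -6 0;50 0 0 -7 0;50 0 0 -7 0'; python3 - <<'E'
from h import *
im=shot('wrist');
for q in models.regions_of('chock',im):
    P=cloud(im,q['pixels']); print(round(q['p'],2),rect(P,.015,.035),rect(P,.08,.1))
im=shot('scene'); save(im,'a3.png')
for q in models.regions_of('tote',im):
    P=cloud(im,q['pixels']); print(rect(P,.09,.108),rect(P,.165,.19))
for q in models.regions_of('chock',im):
    P=cloud(im,q['pixels']); print(round(q['p'],2),rect(P,.015,.035),rect(P,.08,.1))
go([.602,-.1897,.3],90-2.2)
E
```

```text
time_s: 26.53
position: [0.4259, -0.0103, 0.0523]
tool_rot: [179.9, 0.0, 89.9]
ft_force: [-1.1, 0.1, 11.8]
grip_width: 0.0219
gripper_force: 30.0
time_s: 27.12
position: [0.4256, -0.0102, 0.0511]
tool_rot: [-180.0, -0.0, 89.9]
ft_force: [-0.1, -0.0, -0.2]
grip_width: 0.0495
gripper_force: 0.0
time_s: 27.78
position: [0.4293, -0.0111, 0.2668]
tool_rot: [179.3, 0.2, 89.9]
ft_force: [0.5, 1.1, 0.3]
grip_width: 0.0498
gripper_force: 0.0
0.91 (6805, array([424.7,  -7. ]), array([ 40.2, 222.9]), 0.04, np.float64(0.0236)) (566, array([424.9,  -7. ]), array([22.6, 21.4]), 89.92, np.float64(0.088))
0.58 (13, array([618.2, -62.4]), array([18.9, 48.8]), 7.46, np.float64(0.0287)) 0
0.22 0 (227, array([ 520. , -156.8]), array([106.3,  20.4]), 70.57, np.float64(0.0908))
(26, array([ 317.4, -549.2]), array([ 16.5, 154. ]), 11.12, np.float64(0.0991)) 0
(519, array([ 604.9, -190. ]), array([155. , 183.1]), 87.97, np.float64(0.097)) (432, array([ 606.1, -189.6]), array([153.3,  16.1]), 87.79, np.float64(0.1771))
(29, array([ 288.7, -275.9]), array([156.9,  12.7]), 3.35, np.float64(0.0979)) 0
0 0
0.73 (946, array([429.8,  -7.8]), array([224.2,  46.2]), 89.56, np.float64(0.0229)) (51, array([430.8,  -9.7]), array([26.1, 19.1]), 7.09, np.float64(0.0872))
from [ 0.4244 -0.0098  0.2597] 89.92 joint6 -16.4 -> shift [-5.985  5.924 -1.37 ] spin 0.35
```

View pics/a3.png

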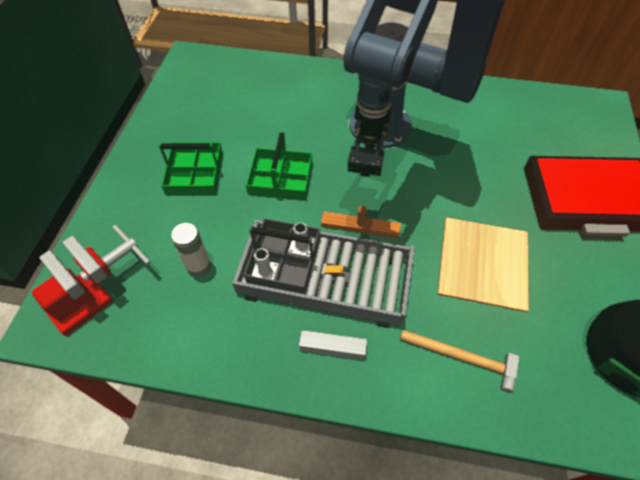

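The chock lies flat, grip up, at (362,222), and the feet stand in the tote at (262,262) and (298,243). I'll go to the handle with the fingers across it.

```bash
python3 -m pendant '50 -.6 .6 -.5 0.1;50 -1.3 1.3 -1 .2;50 -2.2 2.2 -1 .3;50 -3.1 3.1 -1 .33;50 -4 4 -1 .33;50 -4.9 4.9 -1 .33;50 -5.7 5.7 -1 .33;50 -5.98 5.92 -.8 .33;50 -5.98 5.92 -.5 .33;50 -5.98 5.92 -.5 .33' 15; python3 - <<'E'
from h import *
im=shot('scene')
im=shot('wrist'); save(im,'w6.png')
for q in models.regions_of('tote',im):
    P=cloud(im,q['pixels']); print(round(q['p'],2),rect(P,.09,.108),rect(P,.17,.19))
for q in models.regions_of('track',im):
    P=cloud(im,q['pixels']); print(round(q['p'],2),rect(P,.064,.076),rect(P,.076,.085))
go([.602,-.1897,.154],90-2.1)
E
```

```text
time_s: 28.87
position: [0.6004, -0.1886, 0.2715]
tool_rot: [-179.5, -0.3, 87.9]
ft_force: [-1.0, 0.1, -0.9]
grip_width: 0.0498
gripper_force: 0.0
0.64 0 0
0.6 (3083, array([ 601.8, -189.3]), array([154.6, 178.3]), 87.69, np.float64(0.0978)) (3796, array([ 602.5, -181.7]), array([138.5,  13.7]), 87.69, np.float64(0.1793))
0.95 (5019, array([ 604.3, -145.6]), array([303.7, 203. ]), 87.87, np.float64(0.0688)) 0
from [ 0.602  -0.1883  0.2761] 88.01 joint6 -25.5 -> shift [-0.05   0.008  4.071] spin 0.02
```

View pics/w6.png

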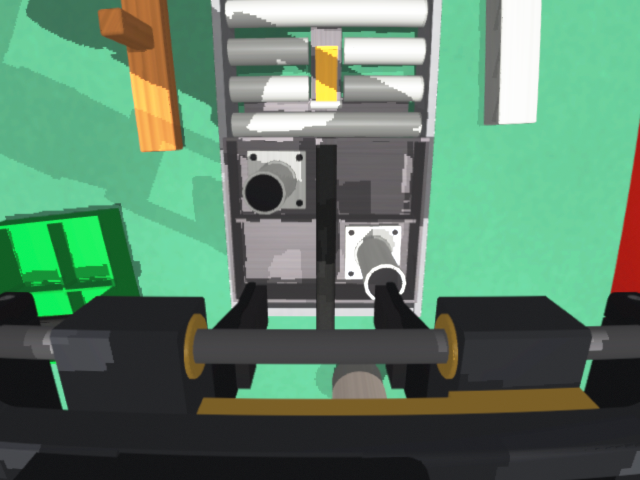

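```bash
python3 -m pendant '50 -.04 0 1.2 0;50 -.04 0 2.4 0;50 -.04 0 3.4 0;50 -.04 0 3.9 0;50 -.04 0 4.08 0;50 -.04 0 4.08 0;50 -.04 0 4.08 0;8 -.04 0 4.08 0;8 -.04 0 4.08 0;8 -.04 0 4.08 0' 20;python3 -m pendant '8 0 0 0 0;8 0 0 0 0;8 0 0 0 0;8 0 0 0 0;8 0 0 0 0;8 0 0 0 0;8 0 0 0 0;8 0 0 0 0;8 0 0 0 0' 20; python3 - <<'E'
from h import *
F=[];P=[]
for i in range(6): shot('side'); s=st();F.append(s['ft_force']);P.append(s['position'])
print(np.mean(F,0).round(2),np.mean(P,0).round(4)); go([.602+.1*np.sin(.037),-.1897+.1*np.cos(.037),.154],90-2.15)
E
```

```text
time_s: 29.9
position: [0.6038, -0.1914, 0.1554]
tool_rot: [179.8, 0.1, 87.9]
ft_force: [0.0, -0.6, 0.1]
grip_width: 0.0373
gripper_force: 0.0
time_s: 30.65
position: [0.6031, -0.1911, 0.154]
tool_rot: [180.0, 0.0, 87.9]
ft_force: [-0.3, -0.1, 1.5]
grip_width: 0.014
gripper_force: 20.0
[-0.17  0.03  2.11] [ 0.6031 -0.1911  0.154 ]
from [ 0.6031 -0.1911  0.154 ] 87.94 joint6 -25.6 -> shift [ 3.379e+00 -3.500e-02 -2.000e-03] spin 0.02
```

```bash
python3 -m pendant '8 .1 0 0 0;8 .25 0 0 0;8 .45 0 0 0;8 .7 0 0 0;8 .95 0 0 0;8 1.2 0 0 0;8 1.45 0 0 0;8 1.7 0 0 0;8 1.9 0 0 0;8 2 0 0 0'; python3 -m pendant '8 .1 0 0 0;8 .25 0 0 0;8 .45 0 0 0;8 .7 0 0 0;8 .95 0 0 0;8 1.2 0 0 0;8 1.45 0 0 0;8 1.7 0 0 0;8 1.9 0 0 0;8 2 0 0 0'
```

```text
time_s: 31.78
position: [0.6051, -0.1301, 0.154]
tool_rot: [-180.0, 0.0, 88.0]
ft_force: [-1.6, -2.2, 2.5]
grip_width: 0.0139
gripper_force: 20.0
time_s: 32.62
position: [0.6071, -0.0695, 0.154]
tool_rot: [-180.0, -0.0, 88.0]
ft_force: [-1.5, -1.9, 4.6]
grip_width: 0.014
gripper_force: 20.0
```

```bash
python3 -m pendant '8 .1 0 0 0;8 .25 0 0 0;8 .45 0 0 0;8 .7 0 0 0;8 .95 0 0 0;8 1.2 0 0 0;8 1.45 0 0 0;8 1.7 0 0 0;8 1.9 0 0 0;8 2 0 0 0';python3 -m pendant '8 .1 0 0 0;8 .2 0 0 0;8 .35 0 0 0;8 .5 0 0 0;8 .65 0 0 0;8 .8 0 0 0;8 .95 0 0 0;8 1.1 0 0 0;8 1.2 0 0 0;8 1.2 0 0 0'; python3 - <<'E'
from h import *
im=shot('scene')
for q in models.regions_of('track',im):
    P=cloud(im,q['pixels']); print(rect(P,.064,.076),rect(P,.076,.085))
for q in models.regions_of('tote',im):
    P=cloud(im,q['pixels']); print(rect(P,.09,.108),rect(P,.165,.19))
print(st()['position'],st()['ft_force'])
E
```

```text
time_s: 33.45
position: [0.609, -0.0093, 0.1539]
tool_rot: [-180.0, -0.1, 88.0]
ft_force: [-2.1, -2.1, 5.4]
grip_width: 0.0139
gripper_force: 20.0
time_s: 34.28
position: [0.6102, 0.0268, 0.1539]
tool_rot: [-179.9, -0.1, 88.0]
ft_force: [-1.5, -0.6, 6.1]
grip_width: 0.0138
gripper_force: 20.0
(1245, array([610.5, -79.7]), array([439.1, 205.9]), 87.64, np.float64(0.0688)) (319, array([618.2, 132.5]), array([ 13.7, 201.4]), 87.99, np.float64(0.0794))
0 0
(27, array([ 318.5, -548.7]), array([ 18.2, 153.9]), 11.31, np.float64(0.0982)) 0
(374, array([613.4,  27.8]), array([153.8, 180.6]), 87.77, np.float64(0.0973)) (221, array([612.9,  27.6]), array([154.1,  16.8]), 87.4, np.float64(0.1772))
(26, array([ 288.7, -276.6]), array([156. ,  12.9]), 3.42, np.float64(0.0989)) 0
[0.61018395 0.026852   0.15393183] [-2.46208848  0.66123527  5.59720673]
```

```bash
python3 -m pendant '8 .07 0 0 0;8 .15 0 0 0;8 .25 0 0 0;8 .35 0 0 0;8 .43 0 0 0;8 .5 0 0 0;8 .55 0 0 0;8 .58 0 0 0;8 .58 0 0 0'; python3 -m pendant '8 .03 0 0 0;8 .05 0 0 0;8 .07 0 0 0;8 .07 0 0 0'; python3 -m pendant '8 .03 0 0 0;8 .05 0 0 0;8 .05 0 0 0'
```

```text
time_s: 35.18
position: [0.6107, 0.0438, 0.1539]
tool_rot: [-179.9, -0.1, 88.0]
ft_force: [-1.9, -0.6, 5.3]
grip_width: 0.014
gripper_force: 20.0
time_s: 35.52
position: [0.6108, 0.0458, 0.1539]
tool_rot: [-179.9, -0.1, 88.0]
ft_force: [-1.8, -0.5, 6.0]
grip_width: 0.0135
gripper_force: 20.0
time_s: 35.77
position: [0.6109, 0.0474, 0.1539]
tool_rot: [-179.9, -0.1, 88.0]
ft_force: [-3.0, -0.7, 5.6]
grip_width: 0.0137
gripper_force: 20.0
```

```bash
python3 -m pendant '8 .03 0 0 0;8 .06 0 0 0;8 .06 0 0 0;8 .06 0 0 0'; python3 -m pendant '8 .03 0 0 0;8 .06 0 0 0;8 .06 0 0 0;8 .06 0 0 0'; python3 -m pendant '8 .03 0 0 0;8 .06 0 0 0;8 .06 0 0 0;8 .06 0 0 0'
```

```text
time_s: 36.1
position: [0.6109, 0.0492, 0.1539]
tool_rot: [-179.9, -0.1, 88.0]
ft_force: [-1.9, -0.1, 5.5]
grip_width: 0.0139
gripper_force: 20.0
time_s: 36.43
position: [0.611, 0.051, 0.1539]
tool_rot: [-179.9, -0.1, 88.0]
ft_force: [-2.1, -0.1, 6.5]
grip_width: 0.0138
gripper_force: 20.0
time_s: 36.77
position: [0.6114, 0.0516, 0.1539]
tool_rot: [-180.0, 0.0, 88.0]
ft_force: [-2.0, -3.2, 5.7]
grip_width: 0.0142
gripper_force: 20.0
```

```bash
python3 -m pendant '8 .03 0 0 0;8 .05 0 0 0;8 .05 0 0 0;8 .05 0 0 0'; python3 - <<'E'
from h import *
print(st()['ft_force'],st()['position'])
for l in('side','scene'):
    im=shot(l)
    q=models.spot_point('pawl_tip',im); print(l,[(round(x['p'],2),np.round(x['point']).tolist(),world(im,[x['point']])[0].round(4).tolist()) for x in q])
    for q in models.regions_of('tote',im):
        P=cloud(im,q['pixels']); r=rect(P,.165,.19)
        if type(r)!=int: print(rect(P,.09,.108),r)
    for q in models.regions_of('foot',im):
        P=cloud(im,q['pixels']); print('foot',rect(P,.135,.16))
save(im,'a4.png',[230,190,430,340],4)
E
```

```text
time_s: 37.1
position: [0.6114, 0.0519, 0.154]
tool_rot: [-180.0, 0.1, 88.0]
ft_force: [-1.6, -5.9, 6.4]
grip_width: 0.0134
gripper_force: 20.0
[-1.59992239 -5.92783414  6.35200702] [0.61139404 0.05187295 0.15402093]
side [(0.62, [347.0, 227.0], [0.5724, -0.2923, 0.0691])]
(663, array([609.2,  51.4]), array([164. , 185.6]), 89.18, np.float64(0.0966)) (202, array([611.5,  63.7]), array([135.4,  22. ]), 89.34, np.float64(0.1764))
foot (132, array([563.4,  89.3]), array([29.7, 39.9]), 35.43, np.float64(0.1455))
foot 2
scene []
(368, array([614.3,  52.5]), array([153.5, 181.6]), 87.96, np.float64(0.0975)) (222, array([613.4,  53. ]), array([153.4,  17.4]), 87.79, np.float64(0.1773))
foot (135, array([665.8,  13.3]), array([29.5, 26. ]), 65.45, np.float64(0.146))
foot (47, array([567.2,  99.8]), array([32.7, 12.3]), 9.24, np.float64(0.1463))
```

View pics/a4.png

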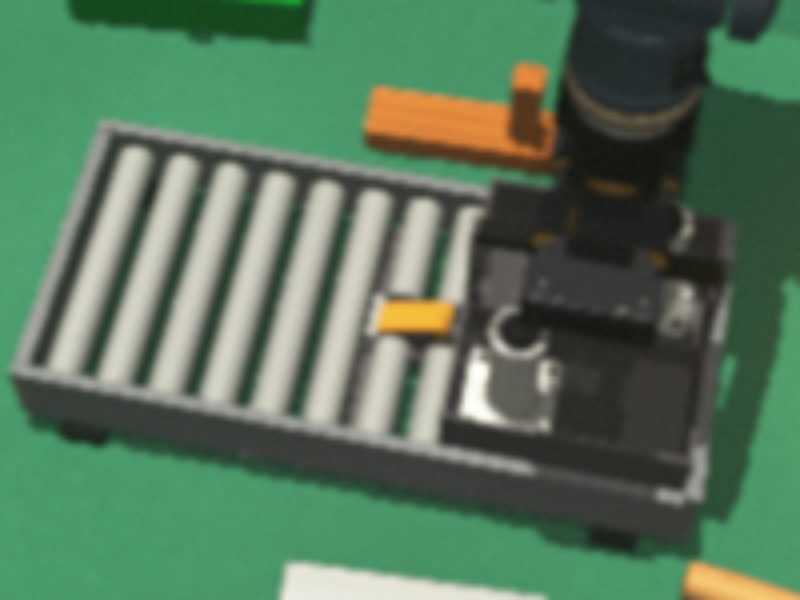

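The latch (crop (415,315)) appears up behind the tote, which is against the stop. I'll check its tip height from depth.

```bash
python3 - <<'E'
from h import *
im=shot('scene'); h=cv2.cvtColor(im['frame'],cv2.COLOR_RGB2HSV)
m=np.zeros((480,640),bool); m[255:285,318:350]=True
m&=(h[...,0]>15)&(h[...,0]<32)&(h[...,1]>150)
P=cloud(im,m); a=np.radians(87.9); u=np.array([np.cos(a),np.sin(a)]); home=np.array([.6114,.0525])
t=(P[:,:2]-home)@u+.119
for lo in np.arange(-.01,.045,.008):
    k=(t>=lo)&(t<lo+.008)
    if k.any(): print(lo.round(3),k.sum(),P[k,2].mean().round(4))
E
```

```text
-0.01 24 0.0505
-0.002 23 0.0535
0.006 23 0.0571
0.014 25 0.06
0.022 24 0.0628
0.03 9 0.0628
```

The tip is up, at z ≈ 0.064 and y ≈ 32 mm. I'll ease off the stop and lift.

```bash
python3 -m pendant '8 -.03 0 0 0;8 -.06 0 0 0;8 -.06 0 0 0;8 -.06 0 0 0;8 -.06 0 0 0' 45; python3 -m pendant '8 0 0 -.05 0;8 0 0 -.15 0;8 0 0 -.35 0;8 0 0 -.65 0;8 0 0 -1 0;8 0 0 -1.5 0;8 0 0 -2 0;8 0 0 -2.5 0;8 0 0 -2.9 0;8 0 0 -3.1 0'; python3 - <<'E'
from h import *
for i in range(4): im=shot('wrist')
print(st()['ft_force'],st()['ft_torque'])
for q in models.regions_of('board',im):
    P=cloud(im,q['pixels']); print(round(q['p'],2),np.round(q['box']).tolist(),rect(P,.005,.02))
go([.484,.341,.25],87.55)
E
```

```text
time_s: 37.97
position: [0.6114, 0.0516, 0.1539]
tool_rot: [-180.0, -0.0, 88.0]
ft_force: [-0.8, -2.7, 5.1]
grip_width: 0.0133
gripper_force: 45.0
time_s: 38.8
position: [0.6127, 0.0513, 0.2497]
tool_rot: [179.8, -0.0, 87.9]
ft_force: [0.9, -0.6, -4.1]
grip_width: 0.0134
gripper_force: 45.0
[-1.07108152 -0.21201267 -6.17573151] [ 0.01740195 -0.15529838  0.04355364]
0.61 [51.0, 2.0, 308.0, 38.0] (9039, array([478.9, 243.3]), array([ 36.2, 249.4]), 85.92, np.float64(0.0114))
from [0.6109 0.0511 0.246 ] 87.94 joint6 -3.6 -> shift [ 9.506 -4.574 -0.12 ] spin 0.06
```

```bash
python3 -m pendant '8 .15 -.1 0 0;8 .45 -.3 0 0;8 .9 -.55 0 0;8 1.5 -.85 0 0;8 2.1 -1.2 0 0;8 2.7 -1.5 0 0;8 3.3 -1.8 0 0;8 3.7 -2 0 0;8 3.95 -2.1 0 0;8 4 -2.1 0 0'; python3 - <<'E'
from h import *
for i in range(3): im=shot('wrist')
for q in models.regions_of('board',im):
    P=cloud(im,q['pixels']); print(round(q['p'],2),np.round(q['box']).tolist(),rect(P,.005,.02))
go([.484,.341,.25],87.55)
E
```

```text
time_s: 39.88
position: [0.5517, 0.1751, 0.2468]
tool_rot: [-179.9, -0.0, 88.1]
ft_force: [-0.8, -0.0, -6.0]
grip_width: 0.0132
gripper_force: 45.0
0.85 [115.0, 2.0, 374.0, 157.0] (34241, array([481.7, 303.9]), array([151. , 250.1]), 87.13, np.float64(0.0116))
from [0.5537 0.1724 0.2469] 87.91 joint6 8.4 -> shift [ 5.533 -2.527 -0.11 ] spin 0.06
```

```bash
python3 -m pendant '8 .15 -.1 0 0;8 .5 -.25 0 0;8 1 -.5 0 0;8 1.7 -.8 0 0;8 2.5 -1.15 0 0;8 3.3 -1.5 0 .05;8 4.1 -1.9 0 .07;8 4.8 -2.2 0 .07;8 5.3 -2.42 0 .07;8 5.53 -2.52 0 .07'; python3 -m pendant '8 0 0 0 0;8 0 0 0 0;8 0 0 0 0;8 0 0 .1 0;8 0 0 .3 0;8 0 0 .6 0;8 0 0 1 0;8 0 0 1.4 0;8 0 0 1.6 0;8 0 0 1.6 0'; python3 - <<'E'
from h import *
P=[]
for i in range(4): im=shot('scene'); P.append(st()['position'])
print(np.mean(P,0))
for q in models.regions_of('tote',im)[:3]:
    P=cloud(im,q['pixels']); 
    for z in (.13,.235): print(round(q['p'],2),rect(P,.11,.16))
for q in models.regions_of('board',im):
    P=cloud(im,q['pixels']); print(round(q['p'],2),rect(P,.005,.02))
save(im,'a5.png',[360,120,560,330],3)
go([.4845,.3416,.111],87.5)
E
```

```text
time_s: 40.92
position: [0.4817, 0.3442, 0.2467]
tool_rot: [-179.9, -0.1, 87.6]
ft_force: [-0.4, -0.3, -5.2]
grip_width: 0.0133
gripper_force: 45.0
time_s: 41.75
position: [0.4822, 0.3405, 0.1964]
tool_rot: [-179.7, 0.1, 87.5]
ft_force: [-1.4, 1.3, -4.4]
grip_width: 0.0132
gripper_force: 45.0
[0.48360238 0.34143066 0.19860326]
0.68 (1463, array([486.7, 342.1]), array([155.4, 182.4]), 87.4, np.float64(0.1291))
0.68 (1463, array([486.7, 342.1]), array([155.4, 182.4]), 87.4, np.float64(0.1291))
0.67 (230, array([ 289.8, -276.7]), array([158.5,  15.4]), 3.47, np.float64(0.1225))
0.67 (230, array([ 289.8, -276.7]), array([158.5,  15.4]), 3.47, np.float64(0.1225))
0.63 (302, array([ 315.2, -545.2]), array([ 17.9, 145.9]), 10.52, np.float64(0.1215))
0.63 (302, array([ 315.2, -545.2]), array([ 17.9, 145.9]), 10.52, np.float64(0.1215))
0.82 (3662, array([488.8, 342.8]), array([231. , 250.9]), 87.66, np.float64(0.0114))
from [0.484  0.3418 0.1997] 87.53 joint6 26.9 -> shift [-0.01   0.012  2.955] spin 0.0
```

View pics/a5.png

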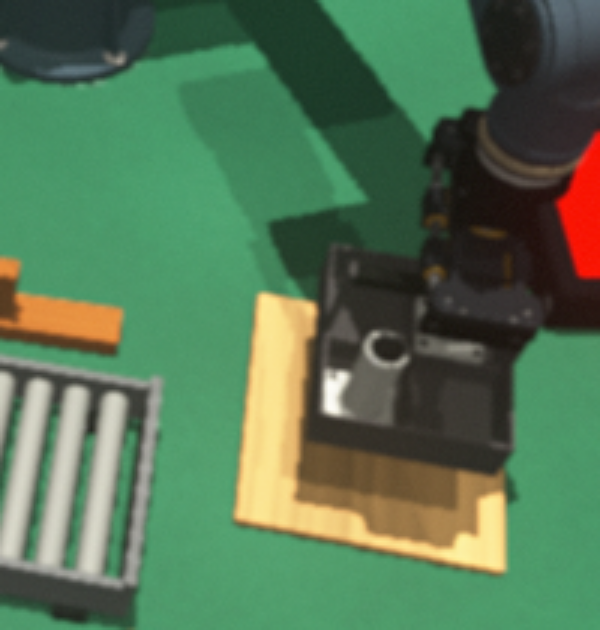

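The tote hangs centred and square over the board. I'll lower it gently.

```bash
python3 -m pendant '8 0 0 .2 0;8 0 0 .6 0;8 0 0 1.1 0;8 0 0 1.6 0;8 0 0 2 0;8 0 0 2.35 0;8 0 0 2.55 0;8 0 0 2.7 0;8 0 0 2.75 0;8 0 0 2.75 0'; python3 -c "
from h import *
shot('side');shot('side');go([.4845,.3416,.111],87.5);print(st()['ft_force'])"
```

```text
time_s: 42.88
position: [0.4836, 0.3417, 0.1163]
tool_rot: [180.0, -0.0, 87.5]
ft_force: [-0.6, 1.1, -5.4]
grip_width: 0.0133
gripper_force: 45.0
from [0.484  0.3418 0.117 ] 87.53 joint6 26.9 -> shift [-0.008  0.017  0.198] spin 0.0
[ 0.54742706 -0.16960592 -5.15556936]
```

```bash
python3 -m pendant '8 0 0 .03 0;8 0 0 .07 0;8 0 0 .1 0;8 0 0 .13 0;8 0 0 .16 0;8 0 0 .16 0;8 0 0 .16 0'; python3 -m pendant '8 0 0 .02 0;8 0 0 .04 0;8 0 0 .04 0;8 0 0 .04 0'
```

```text
time_s: 43.57
position: [0.4834, 0.3415, 0.1114]
tool_rot: [-180.0, 0.0, 87.5]
ft_force: [0.4, 0.4, -5.0]
grip_width: 0.0136
gripper_force: 45.0
time_s: 43.9
position: [0.4836, 0.3417, 0.111]
tool_rot: [180.0, -0.0, 87.5]
ft_force: [-0.6, -0.7, 1.3]
grip_width: 0.0134
gripper_force: 45.0
```

Contact. Release and retreat straight up.

```bash
python3 -m pendant '40 0 0 0 0;40 0 0 0 0;40 0 0 0 0;40 0 0 0 0;40 0 0 0 0;40 0 0 0 0;40 0 0 0 0;40 0 0 0 0'; python3 -m pendant '40 0 0 -.3 0;40 0 0 -.9 0;40 0 0 -1.8 0;40 0 0 -3 0;40 0 0 -4.2 0;40 0 0 -5.2 0;40 -2 0 -5.5 0;40 -3 0 -5.5 0;40 -4 0 -5.5 0;40 -4 0 -5.5 0'; python3 - <<'E'
from h import *
im=shot('scene');im=shot('wrist'); save(im,'w7.png')
for n,b in(('board',(.005,.02)),('tote',(.045,.065)),('tote',(.12,.14)),('foot',(.09,.115))):
    for q in models.regions_of(n,im):
        P=cloud(im,q['pixels']); print(n,round(q['p'],2),rect(P,*b))
E
```

```text
time_s: 44.57
position: [0.4835, 0.3416, 0.1103]
tool_rot: [180.0, -0.0, 87.5]
ft_force: [-1.0, -0.0, -0.2]
grip_width: 0.0397
gripper_force: 0.0
time_s: 45.4
position: [0.4775, 0.2165, 0.2765]
tool_rot: [180.0, 0.2, 87.3]
ft_force: [0.3, 0.3, -0.2]
grip_width: 0.04
gripper_force: 0.0
board 0.88 (14040, array([482.5, 329.8]), array([201.6, 251.5]), 87.31, np.float64(0.0117))
board 0.32 (14846, array([482.1, 338.7]), array([159.1, 201.1]), 87.35, np.float64(0.0147))
tote 0.73 (2772, array([482.4, 342.1]), array([152.2, 179.1]), 87.45, np.float64(0.0538))
tote 0.73 (3249, array([481.8, 328.8]), array([124.3,  14.2]), 87.45, np.float64(0.1363))
foot 0.9 (1583, array([436.8, 380.9]), array([32.8, 33.4]), 42.4, np.float64(0.1041))
foot 0.63 (1279, array([512.1, 311. ]), array([32.5, 32.8]), 87.74, np.float64(0.1047))
```

View pics/w7.png

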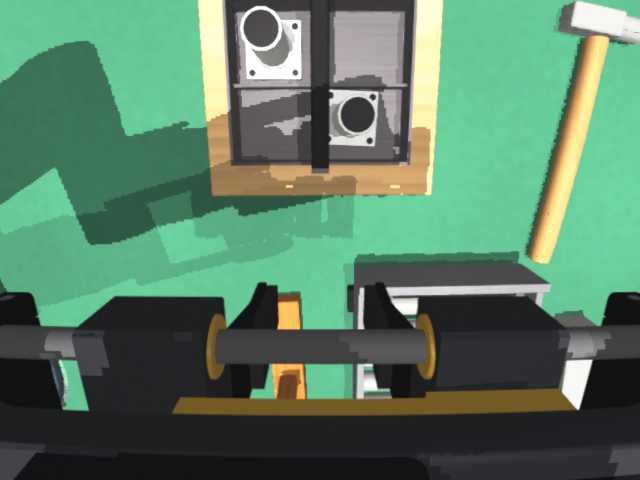

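The tote sits square on the board, about 1–2 mm off centre, with both feet upright at (275,40) and (355,115). The gripper is clear.

```bash
python3 -c "
from rig import bot
print(bot.close_job())"
```

```text
the job is handed in; nothing more can be done
None
```

The job is handed in: both post feet stand in the steel tote, which was rolled over the latch to the end stop and set down square on the board about 2 mm off centre, with the chock bar flat on the bench, grip up; no verdict was returned.

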